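# Prop open the tool chest lid

### The arm

A 6-joint arm with a two-finger parallel gripper is mounted at the origin on a cart in front of the work surface, level with it; the furniture and walls round the work are solid. World frame = base frame: x ahead of the robot, y to its left, z up, the work surface at z = 0. Lengths are in m, angles in rad, forces in N, time in s.
With the tool pointing down it reaches from about 0.35 to 0.725 m from the base axis. Payload 4.3 kg.
Tool frame: the origin (TCP) lies at the very end of the fingers, on their centre line; the grasp point (between the pads) lies behind it (bot.grasp_offset is the z of the grasp point in the tool frame, in m); z points along the fingers, y is the line along which they close (so a half turn about z gives the same grasp; the last joint's range is limited). The gripper opens to 85 mm and grips with 20 to 120 N. Pads are 22 mm wide; open, the fingers measure 114 mm over their backs; the gripper's body (76 mm by 85 mm) begins 54 mm behind the grasp point. The pads swing forward as they close: fully open they stand 13 mm farther back than shut.
Start: joints at [1.15, 0.377, 0.081, 1.274, 0, 1.46], TCP at [0.176, 0.547, 0.231] pointing down, gripper open.
Joint ranges: [-2.72, 2.72], [-0.84, 1.66], [-1.02, 1.22], [-1.77, 2.12], [-1.37, 1.28], [-3.14, 3.14]. Speed limits (rad/s): [2.57, 2.57, 3.14, 3.14, 3.14, 3.14].

### API

Orientations are given as a 3x3 rotation matrix whose columns are the frame's x, y, z axes.
In Python, from station import bot, observe, imaging, job gives the robot as it stands. The module is installed in compiled form; this text tells all that it offers. Calls block until the motion is done:
- bot.goto(position, orientation): joint-space move of the TCP to a pose.
- bot.line_to(position, rotation=None, feed=0.15): straight line of the TCP; rotation=None keeps the orientation; feed is the mean speed in m/s.
- bot.movej(angles): joint-space move.
- bot.set_gripper(opening): finger opening in m; the grip force is fixed at half the most; returns when the fingers have stopped.
- bot.dwell(seconds).
- bot.inverse_kinematics(position, orientation): joint angles nearest the present ones, or None.
- observe(): the state.
- imaging.grab_frame(name): name is "scene" or "side" or "wrist"; returns a dict with "img" (480x640x3 uint8, red, green, blue), "fov_y" (degrees; the focal length in pixels is half the picture's height over the tangent of half this angle, whatever the lens; pixels are square), "cx", "cy" (the principal point, pixels), "extrinsics" (4x4, takes a point from camera to world coordinates); the wrist camera has in their place "hand_eye" (4x4, takes a point from camera to tool coordinates, whose origin is the TCP and whose axes are the flange's). Camera axes: x right, y down, z forward; pixel columns grow to the right and rows downward; lengths in m; the calibration is good to about 2 mm. A picture is of the moment at which its call begins: read the wrist's pose just before it. There is no depth.
A pose or a line that the arm cannot do raises bot.MotionError and nothing moves.
- job.sign_off(): hands the job in; it is judged then, once.
Trained networks look in a picture, given as the dict that the camera call returned (one of the last four; its "shot" number tells which), for a name from the list of things; names that differ only in an ending like _2 or _b are one class to them, and where a whole thing is asked for, a point or a joint stands for the part that bears it (a point fixed in the world has none). Each returns a list of dicts, best first, with "conf" (0 to 1); they miss things now and then, are a little off and sometimes report something else, mostly with a low value. They report only what shows in the picture. A call takes as long as a camera call.
- imaging.trace(picture, name): "pixels" (480x640 bool, what is visible of it) and "bbox" ([left, top, width, height] in pixels, round what is visible of it).
- imaging.mark_of(picture, name): "xy" ([column, row] in pixels: a listed point, or the origin of a listed thing).
The state is a dict: "time_s": time; "joint_positions": joint angles; "qd": joint speeds; "effort": joint torques, N m; "tool_pos": TCP position; "orientation": TCP orientation; "wrist_force": force on the tool from outside, world axes, zero at the start; "moment": the same for the moment, N m; "width": finger opening in m; "grip_force": force on a finger pad.
Only numpy, scipy, OpenCV 4.12 (cv2) and the standard library are available. Lean on these libraries where they do the work, as an engineer would, in place of code of your own. Each camera call takes 0.05 s, during which the arm holds its last target. There are 200 camera calls.

### The job

Open the blue tool chest: lift its lid by the black pull at the front, then swing up the prop rod at the chest's left end and seat its red tip in the holding hole under the lid's side bracket. Press the lid's pull down gently, with about 12 N, for a moment, so that the rod is fully home and is felt to carry the load, and let go, leaving the lid propped. Do not force the rod, and do not disturb the jar, the bottle or the tin standing round the chest.

Things in the scene. Friction and masses are not known exactly. Their poses are not given: they have to be found in the camera images.
- chest: Blue steel tool chest fixed to the bench, tub 200 (x) x 200 (y) x 100 mm high. Origin: centre of its underside on the bench; x points from the front (side of the pull) to the hinge side, y to its left end where the prop rod is, z up.
- lid_angle (a joint): Lid angle in rad, 0 shut, grows as the front rises, stop at 1.4. Starts at 0 to 0.1. Stiff hinge (0.6 N m friction, lid about 0.5 kg): the lid stays where it is let go and does not sink by itself; about 5 N at the pull lifts it. Rod home between 0.95 and 1.05, as the rubber stop is set. Open to 1.2 to 1.3 first, so that the rod's tip passes under the hole, then press down onto the rod.
- lid_pull (a point): Centre of the black barrel pull in front of the lid's front edge: diameter 24 mm, 34 mm long along y (parallel to the hinge), 235 mm from the hinge line and 6 mm above it when shut. Pinch it across its two flat ends (34 mm, fingers closing along the chest's y); it turns in the fingers as the lid swings. 12 N here loads the propped rod with 9 N (pushed straight down) to 21 N (square to the lid).
- rod_angle (a joint): Rod angle in rad, 0 lying level along the chest's end with its tip toward the hinge side (+x); grows as the tip swings up and to the front, stop at 1.9; about 0.84 when seated. Starts at 0 to 0.17. Stiff pivot (0.2 N m): the rod stays where it is let go.
- rod_grip (a point): Point on the prop rod's axis, 70 mm from its pivot, a good place to pinch it from above across the chest's y (10 mm).
- screw_jar: Clear jar with a red lid, 66 mm across, 86 mm tall, standing to the right in front of the chest: a bystander. Origin at its underside.
- glue_bottle: White glue bottle with a red nozzle, 47 mm across, 148 mm tall, standing right of the chest: a bystander. Origin at its underside.
- wax_tin: Red wax tin, 69 mm across, 36 mm tall, standing to the left in front of the chest: a bystander. Origin at its underside.
- lid_hinge (a point): Middle of the lid's hinge line, which runs along the chest's y at chest x = +100, z = 102 mm. Axes as the chest's.
- rod_pivot (a point): Pivot of the prop rod on a stud, at chest x = -100, y = +160, z = 55 mm. The rod swings in the plane y = +160 mm, whose clearance from the chest's end wall is 60 mm; a small rest lies under it near x = +85 mm.
- chest_lid: The lid, a blue panel 206 mm wide and 12 mm thick. Origin on the middle of the hinge line; x points from the front edge to the hinge, z out of the lid's top face. A steel bracket on its left edge carries a dark steel block, 32 mm wide, with the holding hole. Lid against rod: keep under 25 N.
- hole_floor (a point): Centre of the holding hole's end, in the dark block under the lid's bracket: at lid x = -120, y = +160, z = 0 mm. Hole 13 mm wide, 19 mm deep, opening down (13 degrees off the lid's normal, in line with the seated rod), mouth flared to 21 mm. In it a hard rubber stop stands 0 to 9 mm proud of the end, by an unknown amount that is not measured: feel for it. Home: rod tip on the stop.
- prop_rod: Round aluminium prop rod, 10 mm diameter, 196 mm from pivot to tip, 0.12 kg, last 40 mm red. Origin at its pivot, x along the rod toward the tip.
- rod_tip (a point): The very tip of the prop rod's red, rounded end.

How it is judged:
On the way, in this order (a step that is already met when the one before it is completed fails the run):
1. the lid is lifted past 1.1 rad with the rod still down (below 0.5 rad) (value of joint lid_angle above 1.1 rad and value of joint rod_angle below 0.5 rad), for 0.1 s.
2. the rod is swung up past 0.6 rad (value of joint rod_angle above 0.6 rad), for 0.1 s.
3. the rod is home on the stop in the hole (tip within 10.5 mm of the hole's end) and carries more than 7 N from the lid for 0.3 s (distance between rod_tip and hole_floor below 0.0105 m and contact force between chest_lid and prop_rod above 7 N), for 0.3 s.
At the end, for the whole second after the job is handed in: The lid stands propped and at rest (above 0.9 rad, slower than 0.05 rad/s), the rod's tip in the holding hole within 12 mm of its end (distance between rod_tip and hole_floor below 0.012 m and value of joint lid_angle above 0.9 rad and velocity of joint lid_angle between -0.05 and 0.05 rad/s); the robot touches nothing.
It fails at once if the rod is forced: more than 25 N between rod and lid (contact force between chest_lid and prop_rod above 25 N).
It fails at once if the jar is moved more than 30 mm or tipped (distance of screw_jar from where it was at the start of the episode above 0.03 m or angle between screw_jar's own z axis and vertical above 0.4 rad).
It fails at once if the glue bottle is moved more than 30 mm or tipped (distance of glue_bottle from where it was at the start of the episode above 0.03 m or angle between glue_bottle's own z axis and vertical above 0.4 rad).
It fails at once if the wax tin is moved more than 30 mm or tipped (distance of wax_tin from where it was at the start of the episode above 0.03 m or angle between wax_tin's own z axis and vertical above 0.4 rad).
It also fails if it takes over 70 s, if anything falls off the work surface, if the arm or the gripper's body presses on something with over 40 N, if the wrist force passes 120 N, or if a joint passes its speed limit or range.

## Working session

There is one attempt and no reset: what is moved stays moved. The work goes in short steps, each a Python script; the robot and the scene stay as the last script left them, time stands still between calls to the robot, and variables do not carry over. Pictures are saved under pics/ and viewed, at most 10 in all, crops included, and the job is handed in when it is done.

```bash
mkdir -p pics
cat > h.py <<'E'
import numpy as np, cv2
from station import bot, observe, imaging, job
def K(p):
    f=240/np.tan(np.radians(p["fov_y"])/2); return np.array([[f,0,p["cx"]],[0,f,p["cy"]],[0,0,1]])
def ray(p,xy,T=None):
    T=p["extrinsics"] if T is None else T
    d=T[:3,:3]@np.linalg.inv(K(p))@np.array([xy[0],xy[1],1.]); return T[:3,3],d/np.linalg.norm(d)
def proj(p,X,T=None):
    T=p["extrinsics"] if T is None else T
    c=K(p)@(np.linalg.inv(T)@np.append(X,1))[:3]; return c[:2]/c[2]
def tri(rays):
    A=np.zeros((3,3));b=np.zeros(3)
    for o,d in rays:
        P=np.eye(3)-np.outer(d,d);A+=P;b+=P@o
    X=np.linalg.solve(A,b); return X,[np.linalg.norm(np.cross(X-o,d)) for o,d in rays]
def save(p,n): cv2.imwrite("pics/"+n,p["img"][:,:,::-1])
E
python3 - <<'E'
from h import *
np.set_printoptions(precision=4,suppress=True)
o=observe();print(o["tool_pos"],bot.grasp_offset,o["width"],o["wrist_force"])
P={n:imaging.grab_frame(n) for n in("scene","side")}
for n in P: save(P[n],n+".png"); print(n,P[n]["extrinsics"][:3,3])
for t in "chest lid_pull lid_hinge rod_pivot rod_grip rod_tip hole_floor screw_jar glue_bottle wax_tin".split():
    r=[];s=[]
    for n in P:
        m=imaging.mark_of(P[n],t)
        if m: s.append((n,np.round(m[0]["xy"],1),round(m[0]["conf"],2)));r.append(ray(P[n],m[0]["xy"]))
    print(t,s,*(tri(r) if len(r)==2 else ()))
img=np.hstack([P[n]["img"] for n in P])[:,:,::-1]
E
```

```text
[0.1756 0.5469 0.2304] -0.0187 0.08544256750105912 [-0.0247  0.0525  0.5869]
scene [ 0.0888 -0.7106  0.8771]
side [0.3516 0.5709 0.4891]
chest [('scene', array([347.5, 274.3]), 0.97), ('side', array([303.4, 277.1]), 0.59)] [ 0.5447 -0.2459 -0.0075] [np.float64(0.001384259368851691), np.float64(0.0013842593688515252)]
lid_pull [('scene', array([286.3, 259.6]), 0.65), ('side', array([365.2, 230.3]), 0.74)] [ 0.4217 -0.2151  0.1175] [np.float64(0.00037373532701485), np.float64(0.00037373532701489984)]
lid_hinge [('scene', array([393.8, 220.9]), 0.79), ('side', array([253.4, 219.4]), 0.61)] [ 0.645  -0.2664  0.0999] [np.float64(3.156118532015919e-05), np.float64(3.1561185320096005e-05)]
rod_pivot [('scene', array([271.3, 213.8]), 0.75), ('side', array([308.3, 302.4]), 0.77)] [ 0.4958 -0.0629  0.059 ] [np.float64(0.002207456997136447), np.float64(0.0022074569971364966)]
rod_grip [('scene', array([299. , 205.8]), 0.84), ('side', array([273.3, 292.9]), 0.76)] [ 0.5561 -0.0814  0.0574] [np.float64(0.0004277299334125628), np.float64(0.00042772993341260227)]
rod_tip [('scene', array([356.9, 18
[... 195 characters left out ...]
.76), ('side', array([261.8, 266.9]), 0.63)] [ 0.5764 -0.0879  0.1015] [np.float64(0.0024165305721019163), np.float64(0.0024165305721019024)]
screw_jar [('scene', array([306.9, 363.1]), 0.62), ('side', array([403.3, 257.5]), 0.67)] [ 0.3537 -0.3469 -0.0006] [np.float64(0.0009767067559679024), np.float64(0.0009767067559678813)]
glue_bottle [('scene', array([384. , 344.9]), 0.78), ('side', array([308.4, 300.1]), 0.49)] [ 0.5553 -0.3629 -0.1424] [np.float64(0.0060620815269326325), np.float64(0.006062081526932785)]
wax_tin [('scene', array([236.7, 229.8]), 0.65), ('side', array([341.4, 364. ]), 0.88)] [ 0.4374 -0.0023 -0.0025] [np.float64(0.0059836515472202565), np.float64(0.005983651547220459)]
```

View pics/scene.png

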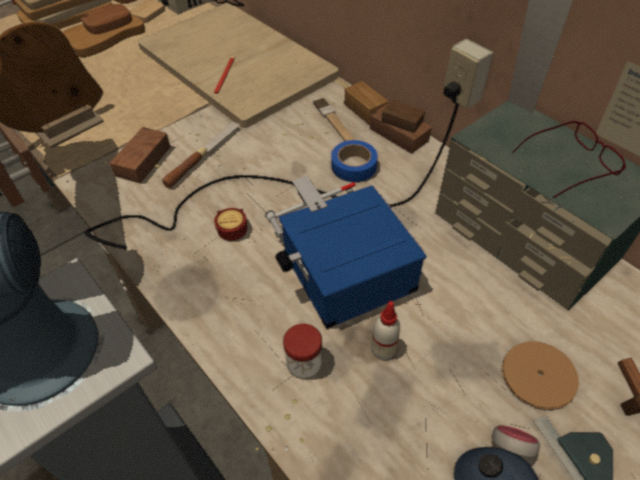

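View pics/side.png

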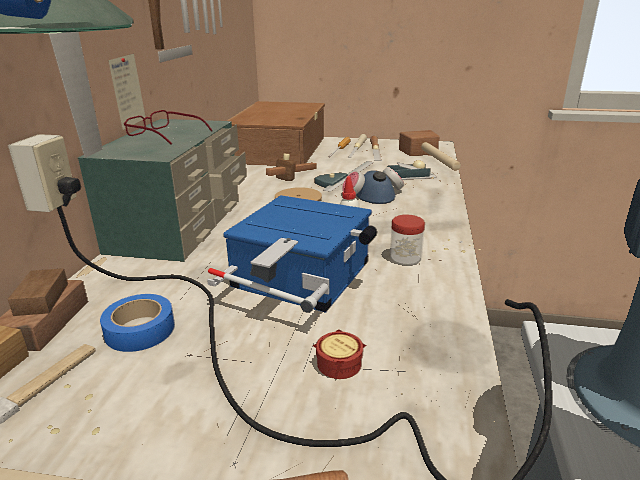

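The scene view shows the chest's pull at about (285,260) and its rod tip at (350,187). The side view has the pull at (368,235), the rod running from (315,298) to (213,272), and the tin in front at (340,355). The detections match both pictures, so I'll fit the chest pose and check that the arm can reach the planned poses.

```bash
cat >> h.py <<'E'
# chest frame geometry; q=[cx,cy,yaw]
def Rz(a): c,s=np.cos(a),np.sin(a); return np.array([[c,-s,0],[s,c,0],[0,0,1]])
def W(q,p): return np.array([q[0],q[1],0])+Rz(q[2])@np.asarray(p,float)
def lidp(a,x,y,z): c,s=np.cos(a),np.sin(a); return np.array([.1+x*c+z*s,y,.102-x*s+z*c])
def rodp(b,r): return np.array([-.1+r*np.cos(b),.16,.055+r*np.sin(b)])
def pull(a): return lidp(a,-.235,0,.006)
def ori(q,t,flip=1):
    """t: tilt of tool from straight down toward chest +x"""
    z=np.array([np.sin(t),0,-np.cos(t)]);y=np.array([0,flip,0.]);x=np.cross(y,z)
    return Rz(q[2])@np.column_stack([x,y,z])
def tcp(q,p,t,flip=1):
    R=ori(q,t,flip); return W(q,p)-R[:,2]*bot.grasp_offset, R
E
cat > fit.py <<'E'
from h import *
from scipy.optimize import least_squares, fsolve
import json
np.set_printoptions(precision=4,suppress=True)
P={n:imaging.grab_frame(n) for n in("scene","side")}
pts={"chest":lambda v:[0,0,0],"lid_pull":lambda v:pull(v[3]),"lid_hinge":lambda v:[.1,0,.102],"rod_pivot":lambda v:[-.1,.16,.055],
"rod_grip":lambda v:rodp(v[4],.07),"rod_tip":lambda v:rodp(v[4],.196),"hole_floor":lambda v:lidp(v[3],-.12,.16,0)}
obs=[(n,t,np.array(m[0]["xy"])) for n in P for t in pts if (m:=imaging.mark_of(P[n],t)) and m[0]["conf"]>.5]
f=lambda v:np.concatenate([proj(P[n],W(v[:3],pts[t](v)))-xy for n,t,xy in obs])
s=least_squares(f,[.545,-.246,-.23,.05,.08],loss="soft_l1",f_scale=2)
print(s.x); r=f(s.x).reshape(-1,2)
for (n,t,_),e in zip(obs,r): print(n,t,e.round(1))
json.dump(list(s.x),open("q.json","w")); q=s.x
for flip in(1,-1):
  for t in(0,.3,.6,.9,1.2):
    ik=[(lambda j:None if j is None else np.round(j,2))(bot.inverse_kinematics(*tcp(q,pull(a),t,flip))) for a in(q[3],.6,1.27)]
    print("pull",flip,t,*[None if j is None else j.tolist() for j in ik])
  for b,t in((q[4],q[4]),(.5,.5),(.85,.85),(.85,.4),(q[4],0),(.85,0)):
    j=bot.inverse_kinematics(*tcp(q,rodp(b,.07),t,flip)); print("rod",flip,b,t,None if j is None else np.round(j,2).tolist())
for d in(0,.0045,.009,.014,.019,.025):
  # hole opens "down", 13deg off normal; two signs
  for sg in(1,-1):
    g=np.radians(13)*sg
    h=lambda u:(rodp(u[1],.196)-lidp(u[0],-.12-d*np.sin(g),.16,-d*np.cos(g)))[[0,2]]
    u,_,ok,_=fsolve(h,[1.0,.84],full_output=1); print(d,sg,u,ok, "axis err",u[1]-(np.pi/2-u[0]+0)-g)
E
python3 fit.py
```

```text
[ 0.5482 -0.2465 -0.2601  0.0212  0.0815]
scene chest [ 1.  -1.4]
scene lid_pull [-4.4 -0.1]
scene lid_hinge [-0.1  1.6]
scene rod_pivot [-1.8  1.9]
scene rod_grip [-0.5  0. ]
scene rod_tip [0.8 0.1]
scene hole_floor [-4.2  2.4]
side chest [-3.2 -3.7]
side lid_pull [0.4 0.5]
side lid_hinge [-0.2 -0.2]
side rod_pivot [ 1.  -0.7]
side rod_grip [-2.6 -0.1]
side rod_tip [-1.1 -0. ]
side hole_floor [-1.  -3.3]
pull 1 0 [-0.6, 0.26, -0.46, 0.85, 0.0, -0.34] [-0.58, 0.25, -0.12, 1.2, 0.0, -0.32] [-0.51, 0.52, 0.51, 1.56, 0.0, -0.25]
pull 1 0.3 [-0.68, 0.06, -0.77, 0.47, 0.12, -0.4] [-0.64, 0.02, -0.45, 0.83, 0.11, -0.36] [-0.55, 0.24, 0.04, 1.09, 0.09, -0.28]
pull 1 0.6 None [-0.72, -0.17, -0.76, 0.43, 0.25, -0.39] [-0.6, 0.02, -0.35, 0.62, 0.19, -0.28]
pull 1 0.9 None None [-0.65, -0.11, -0.71, 0.11, 0.3, -0.25]
pull 1 1.2 None None None
rod 1 0.0814895666435877 0.0814895666435877 [-0.26, 0.43, -0.37, 0.69, 0.0, -0.0]
rod 1 0.5 0.5 [-0.26, 0.16, -0.84, 0.07, 0.0, -0.0]
rod 1 0.85 0.85 None
rod 1 0.85 0.4 [-0.26, 0.14, -0.74, 0.29, 0.0, -0.0]
rod 1 0.0814895666435877 0 [-0.26, 0.49, -0.27, 
[... 780 characters left out ...]
1 0.85 0 [-0.26, 0.4, -0.27, 0.9, 0.0, 3.14]
0 1 [0.9621 0.8362] 1 axis err 0.0005520751943027535
0 -1 [0.9621 0.8362] 1 axis err 0.45433768071282843
0.0045 1 [0.9962 0.8419] 1 axis err 0.04037567020358243
0.0045 -1 [1.0007 0.8313] 1 axis err 0.4880851913087212
0.009 1 [1.0293 0.8484] 1 axis err 0.0800088002466802
0.009 -1 [1.0395 0.8273] 1 axis err 0.5228990116852293
0.014 1 [1.0648 0.8566] 1 axis err 0.12371664835895432
0.014 -1 [1.0828 0.8238] 1 axis err 0.5627331012195632
0.019 1 [1.0989 0.8658] 1 axis err 0.16697588124936755
0.019 -1 [1.1261 0.8215] 1 axis err 0.6036587730925057
0.025 1 [1.1379 0.878 ] 1 axis err 0.21816665629829343
0.025 -1 [1.1778 0.8202] 1 axis err 0.6540155833975595
```

```bash
cat >> h.py <<'E'
import json
def wristT(o,p):
    T=np.eye(4);T[:3,:3]=o["orientation"];T[:3,3]=o["tool_pos"];return T@p["hand_eye"]
def Q(): return np.array(json.load(open("q.json")))
def wlook(names):
    o=observe();p=imaging.grab_frame("wrist");T=wristT(o,p);r={}
    for n in names:
        m=imaging.mark_of(p,n)
        if m: r[n]=(np.array(m[0]["xy"]),round(m[0]["conf"],2))
    return p,T,r
np.set_printoptions(precision=4,suppress=True)
E
python3 - <<'E'
from h import *
q=Q();t=.2
p,R=tcp(q,pull(q[3]),t); bot.goto(p-R[:,2]*.12,R)
P,T,r=wlook(["lid_pull","lid_hinge","rod_grip","rod_tip"]); save(P,"w1.png")
print(observe()["time_s"],observe()["wrist_force"])
for n,X in(("lid_pull",W(q,pull(q[3]))),("lid_hinge",W(q,[.1,0,.102])),("rod_grip",W(q,rodp(q[4],.07))),("rod_tip",W(q,rodp(q[4],.196)))):
    print(n,r.get(n),proj(P,X,T))
if "lid_pull" in r:
    o,d=ray(P,r["lid_pull"][0],T);z=W(q,pull(q[3]))[2];X=o+d*(z-o[2])/d[2];print("pull est",X,"fit",W(q,pull(q[3])), "diff chest",Rz(q[2]).T@(X-W(q,pull(q[3]))))
E
```

```text
4.9167 [-0.3698 -0.2362 -0.0522]
lid_pull (array([324.8, 240.8]), 0.96) [321.8344 238.6335]
lid_hinge None [322.0918 439.4344]
rod_grip (array([491. , 313.9]), 0.97) [488.7323 311.7458]
rod_tip None [468.668  409.9568]
pull est [ 0.4201 -0.2103  0.113 ] fit [ 0.4179 -0.2118  0.113 ] diff chest [0.0017 0.0021 0.    ]
```

View pics/w1.png

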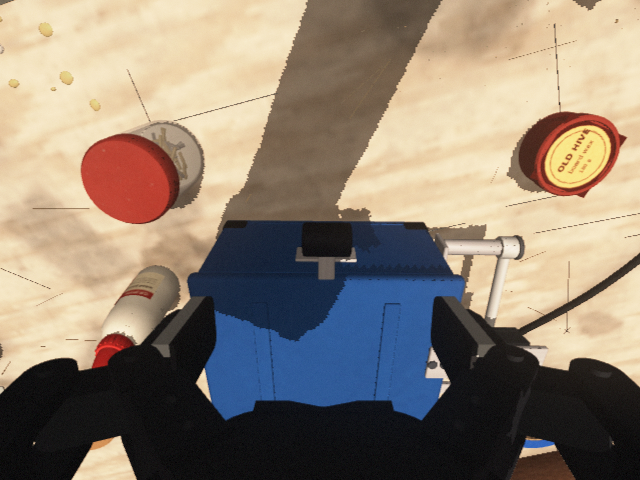

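The wrist view shows the pull at (326,240), clear between the open fingers, with the jar at (140,170) and the bottle at (130,320) well to the side. The fit is about 2 mm off, so I'll correct it, grip the pull and lift.

Run:
```python
from h import *
q=Q(); q[:2]+=(Rz(q[2])@[.0017,.0021,0])[:2]; json.dump(list(q),open("q.json","w"))
t=.2
bot.set_gripper(.062)
p,R=tcp(q,pull(q[3]),t); bot.line_to(p,feed=.1); print("f",observe()["wrist_force"])
bot.set_gripper(0.0); o=observe(); print("w",o["width"],o["grip_force"],o["wrist_force"],o["tool_pos"])
for a in np.arange(.1,1.26,.1).tolist()+[1.25]:
    tt=.2+.3*a/1.25; p,R=tcp(q,pull(a),tt)
    bot.line_to(p,R,feed=.08); o=observe()
    print(round(a,2),o["wrist_force"],round(o["width"],4),round(o["time_s"],1))
    if np.linalg.norm(o["wrist_force"])>30 or o["width"]<.028: print("STOP");break
save(imaging.grab_frame("side"),"s2.png")
```

```text
f [ 1.127   0.6241 -0.336 ]
w 0.0326625768234696 61.36711835861206 [0.9889 3.4852 1.2937] [ 0.4241 -0.2107  0.0949]
0.1 [ 3.7028  3.4939 -2.9702] 0.0328 7.4
0.2 [ 3.9797  2.179  -2.9954] 0.0333 7.8
0.3 [ 3.6144  3.1801 -2.3601] 0.0327 8.3
0.4 [ 3.1493  2.6207 -3.1579] 0.033 8.7
0.5 [ 2.4764  4.2126 -2.3254] 0.033 9.2
0.6 [ 1.7898  4.7726 -3.5227] 0.033 9.6
0.7 [ 2.0751  5.1283 -5.1475] 0.0329 10.1
0.8 [ 4.0696  3.3316 -7.5179] 0.0326 10.5
0.9 [ 5.5869  2.5967 -9.9421] 0.0327 11.0
1.0 [  4.5542   1.187  -11.1407] 0.033 11.4
1.1 [ 4.294   0.613  -7.7714] 0.0329 11.9
1.2 [ 2.1161 -0.8173 -6.4256] 0.0326 12.3
1.25 [ 1.3243 -2.3523 -5.9669] 0.033 12.6
```

View pics/s2.png

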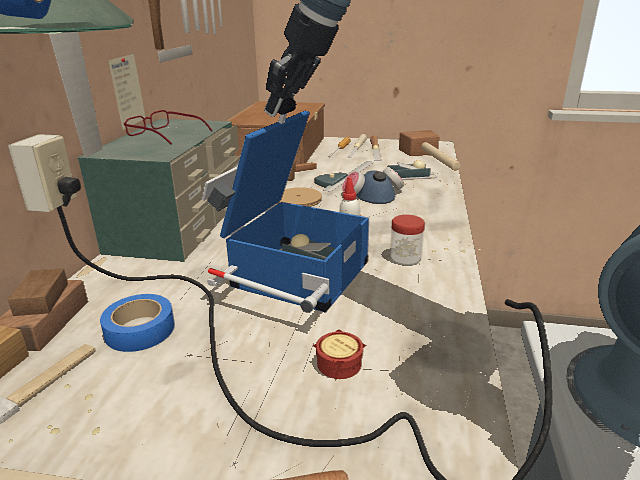

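The lid stands open at about 1.25 rad, with the dark block at (218,195) and the rod still down. I'll release the pull and go to the rod.

Run:
```python
from h import *
q=Q(); bot.set_gripper(.06); o=observe()
bot.line_to(o["tool_pos"]-o["orientation"][:,2]*.09,feed=.15)
bot.set_gripper(.045)
t=.3
p,R=tcp(q,rodp(q[4],.07),t); bot.goto(p-R[:,2]*.11,R)
P,T,r=wlook(["rod_grip","rod_pivot","rod_tip"])
print(observe()["time_s"],observe()["wrist_force"])
for n,X in(("rod_grip",rodp(q[4],.07)),("rod_pivot",rodp(0,0)),("rod_tip",rodp(q[4],.196))):
    X=W(q,X);print(n,r.get(n),proj(P,X,T))
    if n in r:
        o,d=ray(P,r[n][0],T);print("  diff chest",Rz(q[2]).T@(o+d*(X[2]-o[2])/d[2]-X))
save(P,"w3.png")
S=imaging.grab_frame("side")
for n in("lid_pull","hole_floor","rod_grip"): 
    m=imaging.mark_of(S,n); print(n,m and (m[0]["xy"],m[0]["conf"]),[proj(S,W(q,X)) for X in {"lid_pull":[pull(1.2),pull(1.25)],"hole_floor":[lidp(1.2,-.12,.16,0),lidp(1.25,-.12,.16,0)],"rod_grip":[rodp(q[4],.07)]}[n]])
```

```text
15.4417 [-0.1566  0.3146  0.9279]
rod_grip (array([322.8, 239.5]), 0.77) [323.2694 238.7055]
  diff chest [ 0.0006 -0.0003  0.    ]
rod_pivot (array([327.7, 131.7]), 0.6) [323.1799 132.5874]
  diff chest [-0.0005  0.0026 -0.    ]
rod_tip (array([322.6, 369.8]), 0.87) [323.3813 371.4878]
  diff chest [-0.0022 -0.0007  0.    ]
lid_pull ([284.0, 104.9], 0.72) [array([283.8454, 105.7733]), array([278.0262, 103.0584])]
hole_floor ([215.9, 193.4], 0.89) [array([216.0996, 194.1292]), array([213.0023, 192.3748])]
rod_grip ([271.5, 291.7], 0.67) [array([269.4595, 290.3116])]
```

View pics/w3.png

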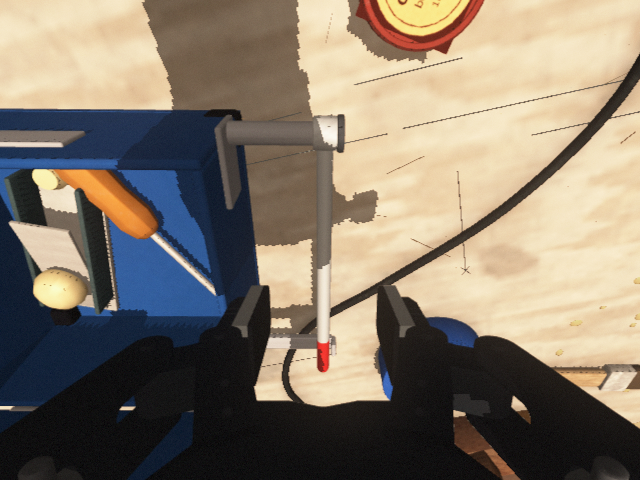

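The wrist view shows the rod at column 323, centred between the fingers, with its tip at (322,358). I'll grip it and swing it up to about 0.86 rad.

Run:
```python
from h import *
q=Q(); t=.3
p,R=tcp(q,rodp(q[4],.07),t); bot.line_to(p,feed=.1); print(observe()["wrist_force"])
bot.set_gripper(0.); o=observe();print(o["width"],o["wrist_force"])
ok=True
for b in [.17,.27,.37,.47,.57,.67,.75,.81,.86]:
    p,R=tcp(q,rodp(b,.07),.3+.15*(b-.08)/.78); bot.line_to(p,R,feed=.05); o=observe()
    print(b,o["wrist_force"],round(o["width"],4))
    if np.linalg.norm(o["wrist_force"])>20: print("STOP");ok=False;break
S=imaging.grab_frame("side"); save(S,"s4.png"); C=imaging.grab_frame("scene")
for n,P in(("side",S),("scene",C)):
    for k,X in(("rod_tip",rodp(.86,.196)),("hole_floor",lidp(1.2,-.12,.16,0))):
        m=imaging.mark_of(P,k); print(n,k,m and (m[0]["xy"],m[0]["conf"]),proj(P,W(q,X)),proj(P,W(q,rodp(.81,.196))))
print(observe()["time_s"])
```

```text
[ 0.286  -0.5957 -0.4572]
0.008216740262362956 [-0.4983 -0.5623  1.417 ]
0.17 [ 3.3532 -1.9874 -5.5697] 0.0076
0.27 [ 2.3761 -1.4429 -4.5125] 0.0078
0.37 [ 0.1886 -0.7719 -4.5754] 0.0077
0.47 [-2.1287 -0.6991 -6.4892] 0.0079
0.57 [-5.0959  0.2208 -6.6745] 0.0077
0.67 [-6.0574  1.0598 -9.0445] 0.0076
0.75 [ -6.3197   0.5941 -11.0844] 0.0075
0.81 [ -6.8801   0.1321 -11.5704] 0.0078
0.86 [ -6.6943   0.9004 -13.8529] 0.0078
side rod_tip ([226.3, 207.8], 0.71) [231.9813 203.1188] [228.4656 206.3223]
side hole_floor ([216.8, 194.1], 0.7) [216.0996 194.1292] [228.4656 206.3223]
scene rod_tip ([333.6, 146.2], 0.65) [326.027  142.2349] [329.4176 143.8105]
scene hole_floor ([343.3, 134.0], 0.94) [339.4065 133.6807] [329.4176 143.8105]
20.1083
```

View pics/s4.png

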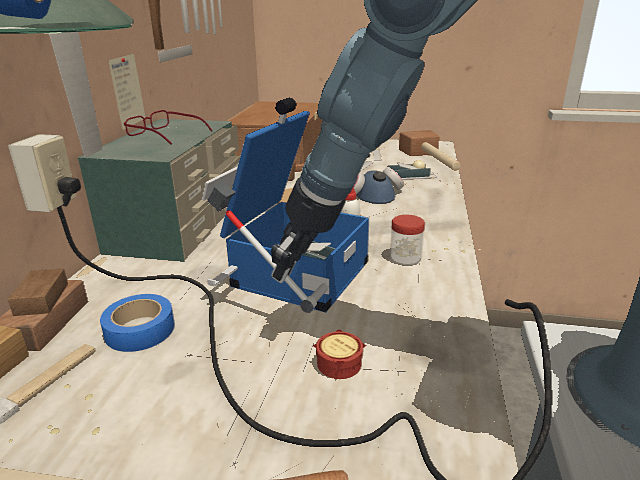

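Run:
```python
from h import *
a=imaging.grab_frame("side");b=imaging.grab_frame("scene")
A=cv2.resize(a["img"][160:320,180:340],(480,480),interpolation=cv2.INTER_CUBIC)
B=cv2.resize(b["img"][105:225,250:350],(320,384),interpolation=cv2.INTER_CUBIC); B=cv2.copyMakeBorder(B,0,96,0,0,0)
cv2.imwrite("pics/z5.png",np.hstack([A,B])[:,:,::-1])
q=Q()
for P,l in((a,"side"),(b,"scene")):
  for n in("rod_tip","rod_grip","rod_pivot"):
    m=imaging.mark_of(P,n); print(l,n,m and (m[0]["xy"],m[0]["conf"]))
  for ang in(.7,.75,.8,.86): print(ang,proj(P,W(q,rodp(ang,.196))),proj(P,W(q,rodp(ang,.07))))
  print(proj(P,W(q,rodp(0,0))))
o=observe();print(o["tool_pos"],tcp(q,rodp(.86,.07),.45)[0],o["moment"])
```

```text
side rod_tip ([226.5, 209.5], 0.92)
side rod_grip ([279.7, 270.3], 0.76)
side rod_pivot ([307.7, 301.2], 0.57)
0.7 [221.6199 214.0417] [276.973  271.3423]
0.75 [224.579  210.4241] [278.1745 270.2043]
0.8 [227.7926 206.9869] [279.4569 269.1434]
0.86 [231.9813 203.1188] [281.0988 267.9767]
[307.8674 303.3236]
scene rod_tip []
scene rod_grip ([292.7, 192.3], 0.73)
scene rod_pivot ([272.4, 216.4], 0.62)
0.7 [336.1582 147.8685] [293.3871 192.8163]
0.75 [333.2191 145.9269] [292.2732 192.2591]
0.8 [330.0717 144.1464] [291.0992 191.7613]
0.86 [326.027  142.2349] [289.6146 191.2447]
[270.8531 216.4971]
[ 0.5452 -0.0779  0.0901] [ 0.5469 -0.0784  0.0912] [ 0.3073  2.2002 -0.1847]
```

View pics/z5.png

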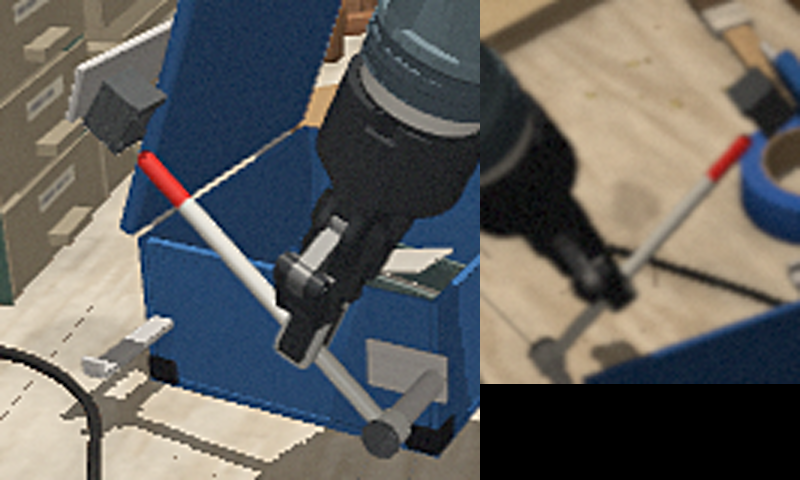

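The residual force is mostly radial: about 15 N along the rod, against about 4 N tangential, which is just pivot friction. So the rod isn't blocked, it only lags at about 0.78 rad. I'll move it a bit further with a slightly shorter radius.

Run:
```python
from h import *
from scipy.optimize import minimize_scalar
q=Q()
def meas():
    v=[]
    for c in("side","scene"):
        P=imaging.grab_frame(c); m=imaging.mark_of(P,"rod_tip")
        if m and m[0]["conf"]>.5:
            r=minimize_scalar(lambda b:np.sum((proj(P,W(q,rodp(b,.196)))-m[0]["xy"])**2),bounds=(.4,1.2),method="bounded");v.append((c,round(r.x,3),round(r.fun**.5,1)))
    return v
for b in(.86,.9,.93):
    p,R=tcp(q,rodp(b,.067),.45); bot.line_to(p,R,feed=.03); print(b,observe()["wrist_force"],meas())
```

```text
0.86 [ -3.7091   0.4103 -13.0465] [('side', np.float64(0.787), np.float64(4.0))]
0.9 [-3.115   0.9604 -9.1805] [('side', np.float64(0.771), np.float64(1.7)), ('scene', np.float64(0.741), np.float64(0.7))]
0.93 [-4.2619  1.0751 -6.7096] [('side', np.float64(0.827), np.float64(2.2)), ('scene', np.float64(1.2), np.float64(55.5))]
```

```bash
cat >> h.py <<'E'
def redtip(c,q,n=0):
    """rod angle from direction of the red segment: match centroid+far end of red pixels"""
    P=imaging.grab_frame(c); h=cv2.cvtColor(P["img"],cv2.COLOR_RGB2HSV)
    m=((h[:,:,0]<8)|(h[:,:,0]>172))&(h[:,:,1]>150)&(h[:,:,2]>80)
    e=proj(P,W(q,rodp(.83,.18))); yy,xx=np.nonzero(m); k=np.hypot(xx-e[0],yy-e[1])<28
    X=np.column_stack([xx,yy])[k].astype(float); cen=X.mean(0)
    bs=np.linspace(.5,1.2,701); d=[np.hypot(*(proj(P,W(q,rodp(b,.176)))-cen)) for b in bs]
    i=int(np.argmin(d)); return c,len(X),cen,round(bs[i],3),round(d[i],1)
E
python3 - <<'E'
from h import *
q=Q(); print(redtip("side",q),redtip("scene",q))
E
```

```text
('side', 138, array([236.1522, 216.6377]), np.float64(0.803), np.float64(0.1)) ('scene', 61, array([325.1475, 152.5574]), np.float64(0.776), np.float64(0.2))
```

Run:
```python
from h import *
q=Q()
for b in(.96,.99,1.02,1.05):
    p,R=tcp(q,rodp(b,.067),.45); bot.line_to(p,R,feed=.03); s,c=redtip("side",q),redtip("scene",q)
    print(b,observe()["wrist_force"],s[3:],c[3:])
    if (s[3]+c[3])/2>.85: break
o=observe();print(o["tool_pos"]-p,o["time_s"])
```

```text
0.96 [-1.619  -0.3494 -7.2897] (np.float64(0.826), np.float64(0.3)) (np.float64(0.798), np.float64(0.1))
0.99 [-1.5212  1.5616 -7.715 ] (np.float64(0.85), np.float64(0.5)) (np.float64(0.821), np.float64(0.5))
1.02 [-6.2156  1.9785 -4.76  ] (np.float64(0.87), np.float64(0.6)) (np.float64(0.844), np.float64(0.1))
[-0.0014  0.0005 -0.0007] 23.0083
```

Run:
```python
from h import *
q=Q(); bot.set_gripper(.04); o=observe(); bot.line_to(o["tool_pos"]-o["orientation"][:,2]*.1,feed=.15)
print(redtip("side",q),redtip("scene",q))
bot.set_gripper(.062); a=1.2;t=.5
p,R=tcp(q,pull(a),t); bot.goto(p-R[:,2]*.1,R)
s,c=redtip("side",q),redtip("scene",q);print(s,c)
P=imaging.grab_frame("side");save(P,"s6.png")
for n in("lid_pull","hole_floor"):
    m=imaging.mark_of(P,n);print(n,m and m[0]["xy"],[proj(P,W(q,pull(x) if n=="lid_pull" else lidp(x,-.12,.16,0))) for x in(1.15,1.2,1.25)])
w,T,r=wlook(["lid_pull"]);print(r,proj(w,W(q,pull(1.2)),T),proj(w,W(q,pull(1.25)),T))
print(observe()["wrist_force"],observe()["time_s"])
A=cv2.resize(P["img"][80:320,160:400],(560,560),interpolation=cv2.INTER_CUBIC);cv2.imwrite("pics/z6.png",A[:,:,::-1])
```

```text
('side', 137, array([240.3723, 212.4015]), np.float64(0.873), np.float64(0.6)) ('scene', 62, array([320.8226, 150.629 ]), np.float64(0.847), np.float64(0.0))
('side', 139, array([240.3957, 212.482 ]), np.float64(0.872), np.float64(0.5)) ('scene', 63, array([320.746 , 150.6825]), np.float64(0.848), np.float64(0.0))
lid_pull [] [array([289.6117, 108.8279]), array([283.8454, 105.7733]), array([278.0262, 103.0584])]
hole_floor [216.1, 194.4] [array([219.168 , 196.0473]), array([216.0996, 194.1292]), array([213.0023, 192.3748])]
{'lid_pull': (array([319. , 250.8]), 0.98)} [320.8319 249.0695] [320.8698 264.9648]
[-0.461  -0.151   0.5833] 26.1
```

View pics/z6.png

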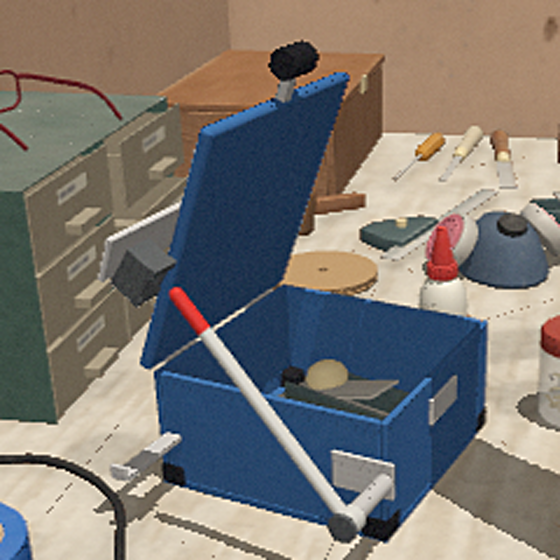

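The lid stands at about 1.2 rad and the rod at about 0.86 rad, with the red tip at (180,295) in the crop, just below the block. Next I'll grip the pull and press down along its arc, watching the tangential force.

Run:
```python
from h import *
q=Q(); a=1.2
def pose(a): return tcp(q,pull(a),.2+.3*a/1.25)
def ft():
    F=observe()["wrist_force"]; e=pull(a+.01)-pull(a-.01); e/=np.linalg.norm(e); C=Rz(q[2]).T@F
    r=np.array([e[2],0,-e[0]]); return C@e,C@r
p,R=pose(a); bot.line_to(p,R,feed=.1); print("pre",ft()); bot.set_gripper(0.); print("grip",ft(),observe()["width"])
while a>.93:
    a-= .02 if a>1.13 else .004
    bot.line_to(*pose(a),feed=.03); f=ft(); print(round(a,3),np.round(f,1),end="; ")
    if f[0]>8: break
bot.dwell(.1);print("\nend",a,ft(),observe()["time_s"])
s,c=redtip("side",q),redtip("scene",q);print(s,c)
P=imaging.grab_frame("side");save(P,"s7.png")
A=cv2.resize(P["img"][80:320,160:400],(560,560),interpolation=cv2.INTER_CUBIC);cv2.imwrite("pics/z7.png",A[:,:,::-1])
```

```text
pre (np.float64(-0.04284802844318013), np.float64(-0.5263302706139091))
grip (np.float64(-1.0566126560999973), np.float64(-5.381634463072714)) 0.03305759461726892
1.18 [ 2.5 -3.7]; 1.16 [ 3.  -5.1]; 1.14 [ 2.7 -6.3]; 1.12 [ 3.  -6.3]; 1.116 [ 3.8 -5.5]; 1.112 [ 3.9 -5.5]; 1.108 [ 2.8 -5.4]; 1.104 [ 4.2 -5.3]; 1.1 [ 3.7 -4.8]; 1.096 [ 4.  -5.2]; 1.092 [ 3.7 -4.8]; 1.088 [ 2.7 -6. ]; 1.084 [ 3.5 -5.1]; 1.08 [ 4.3 -5.9]; 1.076 [ 4.3 -4.7]; 1.072 [ 4.7 -4.8]; 1.068 [ 4.7 -4.6]; 1.064 [ 4.9 -5.9]; 1.06 [ 4.7 -4.3]; 1.056 [ 4.  -5.3]; 1.052 [ 5.3 -5.3]; 1.048 [ 3.9 -5.7]; 1.044 [ 4.2 -6.2]; 1.04 [ 3.9 -5.4]; 1.036 [ 2.6 -6.2]; 1.032 [ 3.9 -7.1]; 1.028 [ 3.7 -6. ]; 1.024 [ 4.2 -6.8]; 1.02 [ 4.7 -6. ]; 1.016 [ 3.7 -6.8]; 1.012 [ 3.1 -7. ]; 1.008 [ 3.4 -6.5]; 1.004 [ 3.3 -5.9]; 1.0 [ 3.2 -7. ]; 0.996 [ 4.2 -7.2]; 0.992 [ 4.1 -6.1]; 0.988 [ 3.4 -7.1]; 0.984 [ 3.5 -7.6]; 0.98 [ 3.9 -7.4]; 0.976 [ 3.8 -7.7]; 0.972 [ 3.6 -7.8]; 0.968 [ 4.7 -6.4]; 0.964 [ 5.  -6.1]; 0.96 [ 6.4 -4.4]; 0.956 [ 9.2 -3.1]; 
end 0.9559999999999997 (np.float64(8.608104893184393), np.float64(-3.5816144553205884)) 39.2
('side', 84, array([241.9286, 216.9643]), np.float64(0.853), np.float64(4.0)) ('scene', 15, array([318.4, 155.6]), np.float64(0.852), np.float64(5.5))
```

View pics/z7.png

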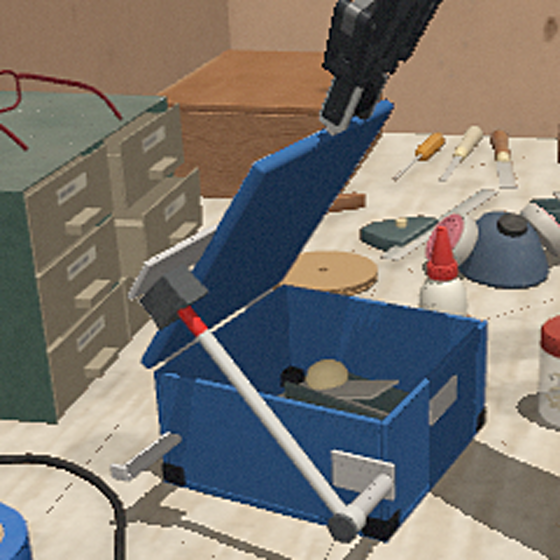

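The tip is in the block, with only a short red stub still showing at (192,320) in the crop. Force started rising at about 0.96 rad. I'll press to about 11 N, hold, unload, let go and check.

Run:
```python
from h import *
q=Q(); a=.956
def pose(a): return tcp(q,pull(a),.2+.3*a/1.25)
def ft():
    F=np.mean([observe()["wrist_force"] for _ in range(3)],0); e=pull(a+.01)-pull(a-.01); e/=np.linalg.norm(e)
    return (Rz(q[2]).T@F)@e
for _ in range(8):
    if ft()>10.8: break
    a-=.001; bot.line_to(*pose(a),feed=.01); bot.dwell(.05); print(round(a,4),round(ft(),1),end="; ")
for _ in range(4): bot.dwell(.2); print("hold",round(ft(),1))
a=.960; bot.line_to(*pose(a),feed=.02); print("unload",ft())
bot.set_gripper(.062); bot.dwell(.1); print("open",observe()["wrist_force"],observe()["width"])
o=observe(); bot.line_to(o["tool_pos"]-o["orientation"][:,2]*.1,feed=.1)
print(observe()["wrist_force"],observe()["time_s"])
P=imaging.grab_frame("side")
for n in("lid_pull","hole_floor"):
    m=imaging.mark_of(P,n);print(n,m and m[0]["xy"],[proj(P,W(q,pull(x) if n=="lid_pull" else lidp(x,-.12,.16,0))) for x in(.93,.96,1.0,1.05)])
A=cv2.resize(P["img"][80:320,160:400],(560,560),interpolation=cv2.INTER_CUBIC);cv2.imwrite("pics/z8.png",A[:,:,::-1])
```

```text
0.955 8.1; 0.954 8.6; 0.953 10.5; 0.952 9.9; 0.951 10.4; 0.95 11.0; hold 10.0
hold 9.3
hold 10.9
hold 10.2
unload 6.819690912641409
open [ 0.6718  0.5303 -0.5402] 0.061991599409191814
[-0.1332 -0.1844 -0.8163] 43.85
lid_pull [309.1, 121.0] [array([313.8095, 126.0586]), array([310.6612, 123.3675]), array([306.3774, 119.9393]), array([300.8992, 115.9218])]
hole_floor [231.5, 204.1] [array([232.0782, 206.2834]), array([230.3919, 204.7275]), array([228.1017, 202.7275]), array([225.1788, 200.3527])]
```

View pics/z8.png

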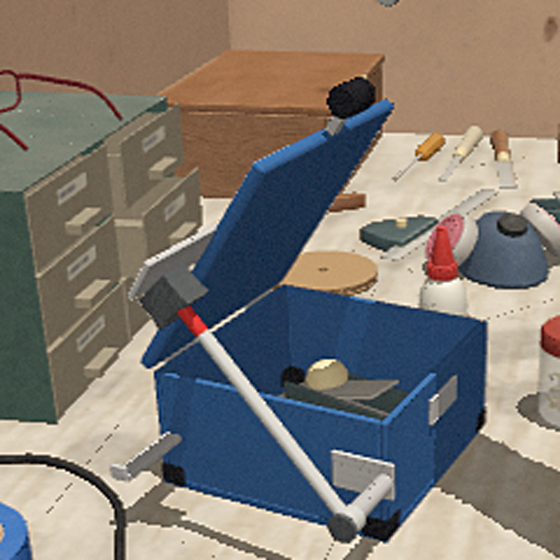

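The lid stands propped at about 0.97 rad with the tip in the block. The held press put roughly 12–17 N on the rod, and the gripper is now clear.

```bash
python3 -c "
from h import *
print(job.sign_off())"
```

```text
the job is handed in; nothing more can be done
None
```

The job is handed in: the lid stands propped at about 0.97 rad with the rod's red tip seated in the hole. I pressed the pull with about 10 N square to the lid for 0.8 s (roughly 12–17 N on the rod by my estimate), then let go at 44 s. The jar, bottle and tin were not touched as far as I saw, and `job.sign_off()` returned no verdict.

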